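# Stand up the drying stand and lay a sherd on it

### The arm

A 6-joint arm with a two-finger parallel gripper is mounted at the origin on a cart in front of the work surface, level with it; the furniture and walls round the work are solid. World frame = base frame: x ahead of the robot, y to its left, z up, the work surface at z = 0. Lengths are in m, angles in rad, forces in N, time in s.
With the tool pointing down it reaches from about 0.3 to 0.75 m from the base axis. Payload 8.5 kg.
Tool frame: the origin (TCP) lies midway between the tips of the shut fingers; the grasp point (between the pads) lies 19 mm behind it; x points along the fingers, y is the direction in which the jaws open and shut, and the axes are right-handed (so a half turn about x gives the same grasp; the last joint's range is limited). The gripper opens to 88 mm and grips with 3 to 60 N. Pads are 18 mm wide; open, the fingers measure 123 mm over their backs; the gripper's body (75 mm by 187 mm) begins 45 mm behind the grasp point.
Start: joints at [1.133, 0.381, 1.297, -0, 1.464, -0.215], TCP at [0.122, 0.536, 0.239] pointing down, gripper open.
Joint ranges: [-3.11, 3.11], [-0.89, 2.33], [0.22, 2.48], [-1.42, 4.56], [0.17, 2.85], [-2.88, 2.88]. Speed limits (rad/s): [2.39, 2.39, 3.14, 3.14, 3.14, 3.14].

### API

Orientations are given as a unit quaternion [w, x, y, z].
In Python, from station import arm gives the robot as it stands. The module is installed in compiled form; this text tells all that it offers.
- The arm moves only by the tool carry_out, never from a script. Its arguments are lists of equal length, an entry for each row: "hand": the opening, from -1 (shut) to 1 (fully open), so that 0 is half open; "xyz": the shift along the tool's x, y, z in cm, a list of three; "yaw": the turn about the tool's x in degrees. In form: {"hand": [hand, ...], "xyz": [[x, y, z], ...], "yaw": [yaw, ...]}. A call has 1 to 12 rows; each row shifts and turns the commanded pose from where the row before left it, along the tool's axes as they then stand; what a row does not reach is not made up. A row lasts 1/12 s, in which the tool goes at most 41.7 mm and 7.16 degrees, less where a joint would pass 70% of its speed; a pose out of reach is approached as far as the arm can. A call is refused whole if a number of a shift passes 4.17 or a number of a turn 7.16, either way. A call with a gripper value outside its range is refused whole. The fingers move at their own pace and stop on an object; "force" is the grip in N (left out, the last holds). Time passes only in rows, so rows that do not move let the fingers close. It gives the time, the measured TCP pose, the force and the opening at its end, in the units of the state.
- arm.observe(): the state, without advancing time (a new reading comes with each control period).
- arm.grab_frame(name): name is "side" or "top"; returns a dict with "img" (400x640x3 uint8, red, green, blue), "range_z" (400x640 float32, m along the optical axis (not along the pixel's ray), 0 where there is no reading), "intrinsics" (3x3 intrinsics, pixels), "extrinsics" (4x4, takes a point from camera to world coordinates). Camera axes: x right, y up, looking along -z (the intrinsics and any distortion apply to the point x, -y, -z); pixel columns grow to the right and rows downward; lengths in m; the calibration is good to about 2 mm. A picture is of the moment at which its call begins.
- arm.hand_in(): hands the job in, once; it reports no verdict.
The state is a dict: "time": time; "qpos": joint angles; "qvel": joint speeds; "joint_efforts": joint torques, N m; "tcp_pos": TCP position; "eef_rot": TCP orientation; "wrist_force": force on the tool from outside, world axes, zero at the start; "ft_torque": the same for the moment, N m; "width": finger opening in m.
Only numpy, scipy, OpenCV 4.12 (cv2) and the standard library are available. Lean on these libraries where they do the work, as an engineer would, in place of code of your own. Each camera call takes 0.05 s, during which the arm holds its last target.

### The job

The wooden drying stand lies face down on the desk, on its two pegs and one edge of its foot. Tip it up about that edge, without lifting it off the desk, until it stands upright on its foot; then lay the long narrow sherd flat across its two pegs without dropping it, and let go. Leave the other sherds where they lie.

Things in the scene. Friction and masses are not known exactly. Their poses are not given: they have to be found in the camera images.
- drying_stand: Loose wooden drying stand, 0.65 kg (varies), 130x120x210 mm upright. Frame as standing: origin at the centre of the foot's underside, +z up the board, -x to the front (side of the pegs), y across. Foot: dark plate 130 (x) x 120 (y) x 14 mm. Board 100 mm wide (y), from x = +7 to +25 mm, top at z = 210 mm. It starts lying on its front: own z level, own -x down, on its peg tips and the foot's front edge.
- foot_edge (a point): Middle of the foot's front lower edge, at (-65, 0, 0) mm of the stand: the edge it pivots on, on the desk at the start and when upright. The centre of mass is about 70 mm above the foot's underside and 74 mm behind this edge: raised about 45 degrees, the stand falls onto its foot by itself and stays standing.
- peg_middle (a point): Point midway between the pegs, half way along, level with their tops: (-29, 0, 184) mm of the stand. The two round pegs (12 mm thick, 72 mm long) stick out of the board's front at y = -32 and +32 mm, axes at z = 178 mm; their tips, at x = -65 mm, are flush with the foot's front edge.
- head_end (a point): Middle of the board's head end on its front face, at (7, 0, 210) mm of the stand. With the stand lying, this is the lower edge of the free end, 72 mm above the desk (the board is level, its upper face at 90 mm); the board overhangs 26 mm beyond the pegs, so a fingertip fits beneath it.
- narrow_sherd: Loose long narrow tongue-shaped pottery sherd, about 100x43x20 mm, 0.05 kg, lying by itself on the left, nearest to the robot of the sherds there. Origin at the middle of its underside, x along its length, y across (about 42 mm wide there, the place to grip), z up; slightly curved, the ends turn up, about 12 mm thick at its middle. Starts lying flat on the desk.
- square_sherd: Bystander: broad, roughly square sherd, 106x105x20 mm lying loose; origin at the middle of its underside. Leave it.
- oval_sherd: Bystander: rounded sherd, 97x94x23 mm lying loose; origin at the middle of its underside. Leave it.
- hooked_sherd: Bystander: curved, hooked sherd, 85x122x33 mm lying loose; origin at the middle of its underside. Leave it.
- small_sherd: Bystander: small sherd, 62x49x15 mm lying loose; origin at the middle of its underside. Leave it.
- angular_sherd: Bystander: angular sherd, 69x64x14 mm lying loose; origin at the middle of its underside. Leave it.
Things that resemble listed ones, but are neither listed nor needed, are in the scene too. Leave any pink or red look-alike of the narrow_sherd alone.

How it is judged:
On the way:
1. the stand stands upright on its foot, at rest (angle between drying_stand's own z axis and vertical below 0.06 rad and linear speed of drying_stand below 0.03 m/s and angular speed of drying_stand below 0.15 rad/s), for 0.2 s.
At the end, for the whole second after the job is handed in: Stand upright on its foot (within 0.06 rad), at rest. The narrow sherd lies flat (0.3 rad) across both pegs, its length along the board (0.4 rad), its middle within 30 mm of midway between the pegs and 7 to 67 mm from the board's front, borne by the stand, released, at rest (all of step 1 and x of narrow_sherd in the frame of drying_stand between -0.06 and 0 m and y of narrow_sherd in the frame of drying_stand between -0.03 and 0.03 m and z of narrow_sherd in the frame of drying_stand between 0.172 and 0.215 m and angle between the x axis of narrow_sherd and the y axis of drying_stand, either way round below 0.4 rad and angle between the z axis of narrow_sherd and the z axis of drying_stand, either way round below 0.3 rad and contact force between narrow_sherd and the fingers below 0.05 N and contact force between narrow_sherd and drying_stand above 0.1 N and linear speed of narrow_sherd below 0.03 m/s); the robot touches nothing.
It fails at once if the stand lifted off the desk: the foot edge it pivots on more than 30 mm up (height (world z) of foot_edge above 0.03 m).
It fails at once if the narrow sherd dropped: moving faster than 0.8 m/s out of the fingers (linear speed of narrow_sherd above 0.8 m/s and contact force between narrow_sherd and the fingers below 0.05 N).
It fails at once if another sherd moved more than 30 mm (distance of any of square_sherd, oval_sherd, hooked_sherd, small_sherd, angular_sherd from where it was at the start of the episode above 0.03 m).
It also fails if it takes over 64 s, if anything falls off the work surface, if the arm or the gripper's body presses on something with over 40 N, if the wrist force passes 120 N, or if a joint passes its speed limit or range.

## Working session

There is one attempt and no reset: what is moved stays moved. The work goes in short steps, Python scripts to look and compute and a tool call to move; the robot and the scene stay as the last step left them, time stands still between calls to the robot, and variables do not carry over. Pictures are saved under pics/ and viewed, and the job is handed in when it is done.

Besides the shell and the picture viewer there is one more tool, called after "Call:" as name([rows], argument=value, ...), one row to a line, values as JSON. carry_out: Moves the arm, as the interface text tells. Its arguments: {"type":"object","properties":{"hand":{"type":"array"},"xyz":{"type":"array"},"yaw":{"type":"array"},"force":{"type":"number"}},"required":["hand","xyz","yaw"]}

```bash
mkdir -p pics; python3 - <<'E'
from station import arm
import cv2,numpy as np
print(arm.observe())
for n in ("side","top"):
    f=arm.grab_frame(n); cv2.imwrite(f"pics/{n}0.png",f["img"][:,:,::-1]); np.savez(f"{n}0.npz",**f); print(f["intrinsics"],f["extrinsics"])
E
```

```text
{'time': 0.0, 'qpos': array([ 1.13272964e+00,  3.81155887e-01,  1.29823118e+00, -1.76232235e-05,
        1.46360998e+00, -2.15272452e-01]), 'qvel': array([ 0.00025171, -0.0010219 ,  0.00240331, -0.00052429,  0.00035096,
        0.00081489]), 'joint_efforts': array([-1.24858860e-03, -4.37916040e+01, -2.24555504e+01,  7.12680956e-02,
        3.52174044e-02, -1.72856958e-04]), 'tcp_pos': array([0.12139625, 0.53614914, 0.23816929]), 'eef_rot': array([ 0.7025704 ,  0.0781339 ,  0.70287732, -0.07907841]), 'wrist_force': array([-0.01010339, -0.69153078, -1.57294418]), 'ft_torque': array([-0.02144275,  0.00673184, -0.0085307 ]), 'width': 0.08813369975211698}
[[475.25976766   0.         314.12473803]
 [  0.         475.25976766 201.26118362]
 [  0.           0.           1.        ]] [[ 0.96992865  0.13663002 -0.20142155  0.20891395]
 [-0.24216858  0.45896693 -0.85481211 -1.43499237]
 [-0.02434717  0.87788473  0.47825267  0.86705975]
 [ 0.          0.          0.          1.        ]]
[[467.62773626   0.         325.90233662]
 [  0.         467.62773626 203.54441949]
 [  0.           0.           1.        ]] [[ 5.43786434e-03  9.99281537e-01 -3.75078548e-02  4.81380893e-01]
 [-9.99984627e-01  5.47469486e-03  8.79302483e-04 -2.27611777e-02]
 [ 1.08401480e-03  3.75024966e-02  9.99295946e-01  1.44983185e+00]
 [ 0.00000000e+00  0.00000000e+00  0.00000000e+00  1.00000000e+00]]
```

View pics/side0.png

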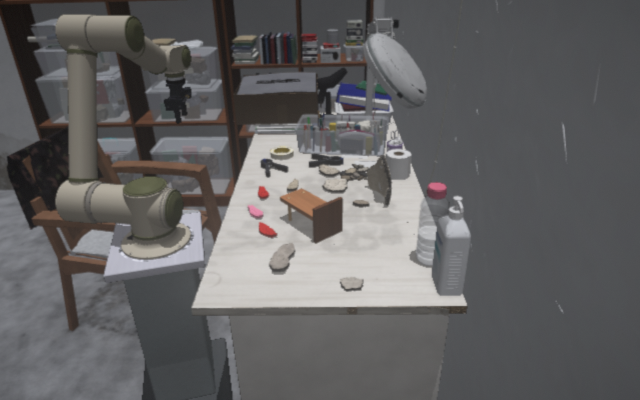

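View pics/top0.png

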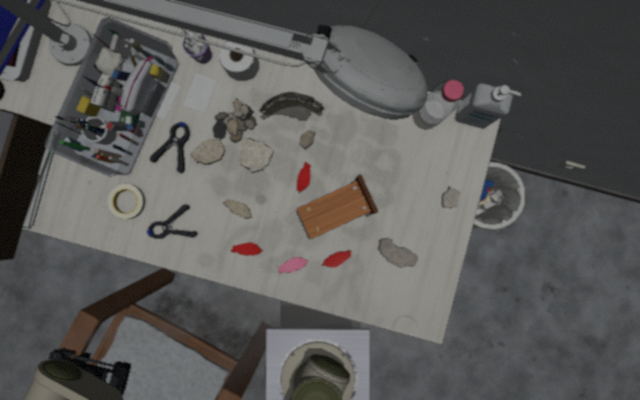

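```bash
cat > h.py <<'E'
import numpy as np,cv2
def w(f,u,v,z=None):
    K=f["intrinsics"];E=f["extrinsics"]
    d=np.array([(u-K[0,2])/K[0,0],-(v-K[1,2])/K[1,1],-1.])
    if z is None: r=f["range_z"][int(round(v)),int(round(u))]; return E[:3,:3]@(d*r)+E[:3,3]
    D=E[:3,:3]@d; s=(z-E[2,3])/D[2]; return E[:3,3]+s*D
def cloud(f):
    K=f["intrinsics"];E=f["extrinsics"];r=f["range_z"]
    v,u=np.mgrid[:400,:640]
    P=np.stack([(u-K[0,2])/K[0,0]*r,-(v-K[1,2])/K[1,1]*r,-r],-1)
    return P@E[:3,:3].T+E[:3,3]
def proj(f,P):
    K=f["intrinsics"];E=f["extrinsics"]
    p=(np.atleast_2d(P)-E[:3,3])@E[:3,:3]
    return np.stack([K[0,0]*p[:,0]/-p[:,2]+K[0,2],K[1,1]*-p[:,1]/-p[:,2]+K[1,2]],-1)
def crop(f,x0,x1,y0,y1,name,s):
    im=cv2.resize(f["img"][y0:y1,x0:x1,::-1],None,fx=s,fy=s,interpolation=cv2.INTER_CUBIC)
    cv2.imwrite(name,cv2.convertScaleAbs(im,alpha=1.4))
E
python3 - <<'E'
from h import *
f=dict(np.load("top0.npz")); crop(f,205,405,150,290,"pics/t1.png",4)
C=cloud(f)
sub=C[150:290,205:405,2]; 
# stand upper board pixels
m=np.zeros((400,640),bool); m[170:245,290:385]=1
b=m&(C[...,2]>0.08)&(C[...,2]<0.1)
print(b.sum(),C[b].mean(0),np.median(C[b][:,2]))
r=cv2.minAreaRect((C[b][:,:2]*1000).astype(np.float32)); print(r,cv2.boxPoints(r))
b=m&(C[...,2]>0.11)
print(b.sum(),C[b].mean(0),np.median(C[b][:,2]))
r=cv2.minAreaRect((C[b][:,:2]*1000).astype(np.float32)); print(r,cv2.boxPoints(r))
m=np.zeros((400,640),bool); m[192:225,215:258]=1
z0=np.median(C[m][:,2]);print(z0)
b=m&(C[...,2]>z0+0.006); print(b.sum(),C[b].mean(0),C[b][:,2].max())
r=cv2.minAreaRect((C[b][:,:2]*1000).astype(np.float32)); print(r,cv2.boxPoints(r))
E
```

```text
2306 [ 0.51571    -0.045189    0.09054234] 0.0904861141982004
((513.4483642578125, -46.09148406982422), (109.347900390625, 196.3690185546875), 25.216968536376953) [[ 422.15356    19.442444]
 [ 505.81604  -158.21278 ]
 [ 604.74316  -111.62541 ]
 [ 521.0807     66.029816]]
273 [ 0.54871958 -0.1226511   0.31270576] 0.12992928319737795
((551.0764770507812, -86.51560974121094), (116.24626922607422, 148.91342163085938), 9.572454452514648) [[ 481.38086    -22.761196 ]
 [ 506.1444    -169.60117  ]
 [ 620.7721    -150.27002  ]
 [ 596.00854     -3.4300537]]
0.0016587014680669032
277 [0.51956988 0.24147504 0.0438205 ] 1.4498318542725104
((525.9576416015625, 138.27073669433594), (322.60540771484375, 87.17327117919922), 89.64803314208984) [[481.38095  -22.76117 ]
 [568.5526   -23.296661]
 [570.5343   299.30264 ]
 [483.36267  299.83813 ]]
```

View pics/t1.png

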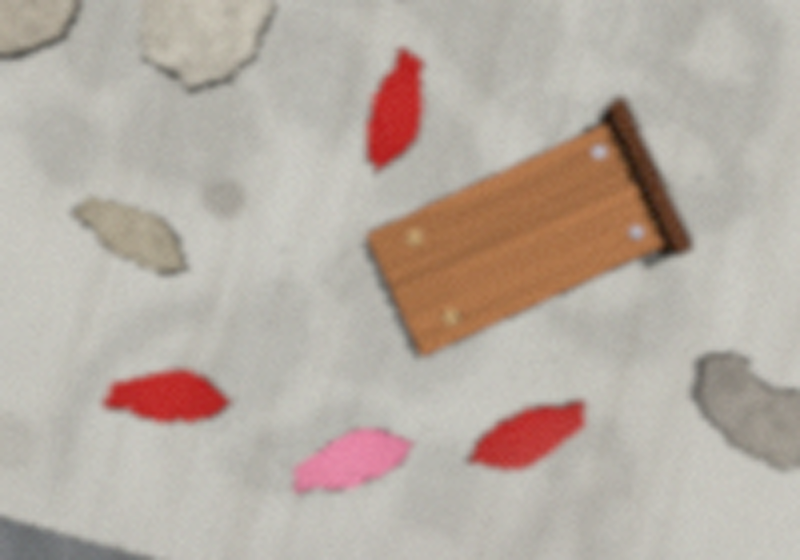

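```bash
python3 - <<'E'
from h import *
f=dict(np.load("top0.npz")); C=cloud(f); C[f["range_z"]==0]=[9,9,-1]
def rect(b):
    r=cv2.minAreaRect((C[b][:,:2]*1000).astype(np.float32)); print(b.sum(),C[b].mean(0).round(4),r,cv2.boxPoints(r).round(0).tolist())
m=np.zeros((400,640),bool); m[170:245,290:385]=1
rect(m&(C[...,2]>0.084)&(C[...,2]<0.097)); rect(m&(C[...,2]>0.115)&(C[...,2]<.15))
m=np.zeros((400,640),bool); m[192:225,215:258]=1
hsv=cv2.cvtColor(f["img"],cv2.COLOR_RGB2HSV)
for t in (.006,.009): 
    b=m&(C[...,2]>t)&(C[...,2]<.05); rect(b)
    P=C[b][:,:2]; c=P-P.mean(0); u,s,v=np.linalg.svd(c); print(v[0],np.degrees(np.arctan2(v[0,1],v[0,0])),np.ptp(c@v.T,axis=0), C[b][:,2].max())
# colour based corners of the board (z=.09) and foot top
for u,v in [(205+370/4,150+235/4),(205+420/4,150+355/4),(205+612/4,150+123/4),(205+662/4,150+250/4)]: print('board',w(f,u,v,.09).round(4))
for u,v in [(205+620/4,150+98/4),(205+690/4,150+247/4),(205+670/4,150+253/4),(205+607/4,150+105/4)]: print('foot',w(f,u,v,.13).round(4))
for u,v in [(205+72/4,150+212/4),(205+185/4,150+270/4)]: print('sherd ends',w(f,u,v,.012).round(4))
E
```

```text
2259 [ 0.5156 -0.045   0.0905] ((513.4483642578125, -46.09148406982422), (109.347900390625, 196.3690185546875), 25.216968536376953) [[422.0, 19.0], [506.0, -158.0], [605.0, -112.0], [521.0, 66.0]]
227 [ 0.56   -0.1388  0.1294] ((559.9918823242188, -139.4960174560547), (119.4857406616211, 14.961456298828125), 25.459875106811523) [[503.0, -158.0], [509.0, -172.0], [617.0, -121.0], [611.0, -107.0]]
323 [0.5213 0.2482 0.0117] ((518.0352172851562, 249.77786254882812), (97.14522552490234, 127.37095642089844), 3.5539770126342773) [[466.0, 310.0], [474.0, 183.0], [570.0, 189.0], [563.0, 316.0]]
[0.38332062 0.92361534] 67.46047833141203 [0.13277877 0.12181357] 0.02365480406176368
235 [0.5192 0.2471 0.0134] ((519.9425048828125, 245.50498962402344), (59.009521484375, 94.13001251220703), 2.8067896366119385) [[488.0, 291.0], [493.0, 197.0], [552.0, 200.0], [547.0, 294.0]]
[-0.46605869 -0.8847538 ] -117.77876049795024 [0.10354417 0.07420135] 0.02365480406176368
board [0.5168 0.0586 0.09  ]
board [0.4299 0.0216 0.09  ]
board [ 0.5994 -0.1172  0.09  ]
board [ 0.5071 -0.1538  0.09  ]
foot [ 0.6137 -0.12    0.13  ]
foot [ 0.5085 -0.1697  0.13  ]
foot [ 0.5042 -0.1556  0.13  ]
foot [ 0.6087 -0.1108  0.13  ]
sherd ends [0.5353 0.2925 0.012 ]
sherd ends [0.4912 0.2051 0.012 ]
```

```bash
cat >> h.py <<'E'
from scipy.spatial.transform import Rotation as R
def st():
    from station import arm
    s=arm.observe(); q=s["eef_rot"]; return s,R.from_quat([q[1],q[2],q[3],q[0]])
def plan(target,jaw=None,s=None,r=None):
    if s is None: s,r=st()
    M=r.as_matrix(); p=s["tcp_pos"]
    print("tcp",p.round(4),"x",M[:,0].round(3),"jaw",M[:,1].round(3),"z",M[:,2].round(3),"w",round(s["width"],4),"F",s["wrist_force"].round(2),"t",s["time"].__round__(2))
    a=0
    if jaw is not None:
        j=np.array([jaw[0],jaw[1],0]);j/=np.linalg.norm(j)
        c=M.T@j; a=np.arctan2(c[2],c[1]); a=(a+np.pi/2)%np.pi-np.pi/2
    print("yaw total deg",np.degrees(a).round(2),"q6",s["qpos"][5].round(2))
    if target is not None:
        d=np.array(target)-p
        print("shift cm before yaw (tool)",(M.T@d*100).round(2)," after yaw",((r*R.from_rotvec([a,0,0])).as_matrix().T@d*100).round(2))
E
python3 - <<'E'
from h import *
plan([.562,-.12,.2],[.904,.427])
f=dict(np.load("top0.npz")); C=cloud(f)
print(f["range_z"].shape)
for x in np.arange(.8,.28,-.04):
    row=[]
    for y in np.arange(.4,-.45,-.05):
        m=(abs(C[...,0]-x)<.02)&(abs(C[...,1]-y)<.025)&(f["range_z"]>0)
        row.append("%4d"%(C[m][:,2].max()*1000) if m.any() else "  --")
    print("%.2f"%x," ".join(row))
E
```

```text
tcp [0.1214 0.5362 0.2382] x [-0.001 -0.001 -1.   ] jaw [ 0.221  0.975 -0.001] z [ 0.975 -0.221 -0.   ] w 0.0883 F [ 0.3  -0.51 -1.15] t 0.1
yaw total deg 51.95 q6 -0.22
shift cm before yaw (tool) [  3.87 -54.26  57.47]  after yaw [ 3.87 11.82 78.15]
(400, 640)
0.80   25    9   47   74  636  644  652  662  664  658  608  584  554    8  255  263  218
0.76   30   17   44   48   50    8  602  662  666  630  629  610  577  510    8    8    8
0.72   30   19   23   27   22   20    7   18  607  632  631  619  588  511    9    9    9
0.68   28   28   22   28   21   20    8   19    9  609  623  616  587    9    9   12    7
0.64   28   26    7   25   24   19    8   19   10    7    9    8    8   11    7   11    8
0.60   11    8    8    8    9    9   10   19    8   95  134  134    8    7    9    9   21
0.56    6    8   20   21   10    7    8   25   98   97  125  135    9   10    9    8   20
0.52   29   10   22   19   20   11   10   95   98  100   98  137   13   10    9    9   16
0.48    9   11    8   18   23    7   10   96   97   97   97   88    8    8    8    8   11
0.44   31   23    7    9   10    9    8   96   96   94   11   11   34   10    9    9    9
0.40    8    8    7   22   25   22    9   10    7   19   21   12   32   23   26    9   10
0.36    9   10    8   13   16    9   19   23   23   21   18    8   23   21   28    9    7
0.32    7   12    9    9    8   10   23   15    9    7    9    9    8    8    8    9   10
```

Call:
carry_out([
  [0,0,0],
  [0,0,0],
  [0,0,0],
  [0,0,0],
  [0,0,0],
  [0,0,0],
  [0,0,0],
  [0,0,0],
], hand=[-1,-1,-1,-1,-1,-1,-1,-1], yaw=[6.5,6.5,6.5,6.5,6.5,6.5,6.5,6.5])

```text
time: 0.77
tcp_pos: [0.1215, 0.5362, 0.2384]
eef_rot: [0.596, 0.38, 0.596, -0.381]
wrist_force: [0.7, 0.1, 0.1]
width: 0.0368
```

Call:
carry_out([
  [0,0.6,3.9],
  [0,0.6,3.9],
  [0,0.6,3.9],
  [0,0.6,3.9],
  [0,0.6,3.9],
  [0,0.6,3.9],
  [0,0.6,3.9],
  [0,0.6,3.9],
  [0,0.6,3.9],
  [0,0.6,3.9],
  [0,0.6,3.9],
  [0,0.6,3.9],
], hand=[-1,-1,-1,-1,-1,-1,-1,-1,-1,-1,-1,-1], yaw=[0,0,0,0,0,0,0,0,0,0,0,0])

```text
time: 1.77
tcp_pos: [0.3867, 0.1419, 0.2387]
eef_rot: [0.597, 0.379, 0.597, -0.379]
wrist_force: [1.2, 0.2, 0.4]
width: 0.0006
```

Call:
carry_out([
  [0,0.6,3.9],
  [0,0.6,3.9],
  [0,0.6,3.9],
  [0,0.6,3.9],
  [0,0.6,3.9],
  [0,0.6,3.9],
  [0,0,0],
], hand=[-1,-1,-1,-1,-1,-1,-1], yaw=[0,0,0,0,0,0,0])

```text
time: 2.35
tcp_pos: [0.5212, -0.0577, 0.2376]
eef_rot: [0.596, 0.38, 0.596, -0.38]
wrist_force: [0.2, -1.1, 0.5]
width: 0.0004
```

```bash
python3 - <<'E'
from h import *
# start of push: h-distance .045 from underside plane
h=np.array([-.4274,.904]); e=np.array([.557,-.146])
t=e+h*.045; print(t); plan([t[0],t[1],.122],[.904,.4274])
from station import arm
f=arm.grab_frame("side"); crop(f,160,460,60,285,"pics/s1.png",2.6)
E
```

```text
[ 0.537767 -0.10532 ]
tcp [ 0.5212 -0.0577  0.2376] x [-0.    -0.001 -1.   ] jaw [ 0.907  0.422 -0.001] z [ 0.422 -0.907  0.001] w 0.0004 F [ 0.18 -1.09  0.48] t 2.35
yaw total deg -0.33 q6 -0.77
shift cm before yaw (tool) [11.57 -0.5   5.01]  after yaw [11.57 -0.53  5.  ]
```

View pics/s1.png

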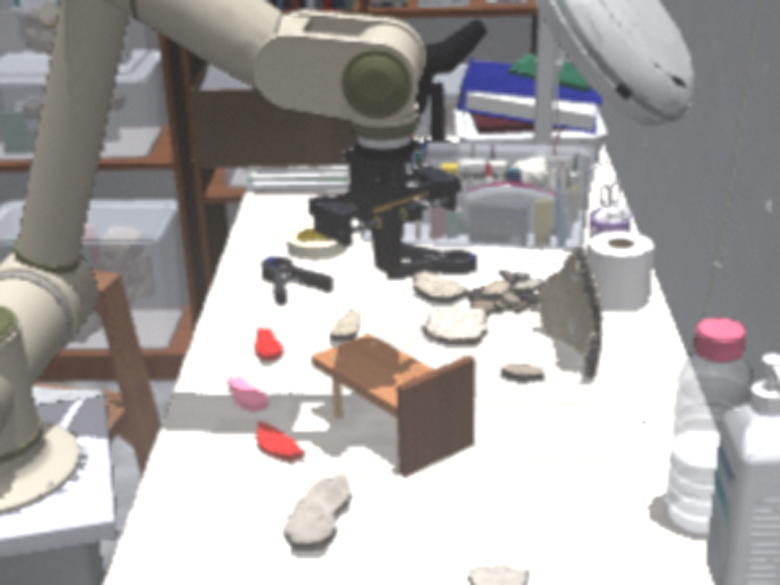

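Call:
carry_out([
  [2,-0.25,2.5],
  [2,-0.25,2.5],
  [2.5,0,0],
  [2.5,0,0],
  [2.5,0,0],
  [0,0,0],
], hand=[-1,-1,-1,-1,-1,-1], yaw=[0,0,0,0,0,0])

```text
time: 2.9
tcp_pos: [0.5328, -0.0983, 0.1197]
eef_rot: [0.594, 0.378, 0.6, -0.379]
wrist_force: [-1.1, -0.4, -0.5]
width: 0.0004
```

```bash
python3 - <<'E'
from h import *
plan(None)
from station import arm
f=arm.grab_frame("side"); crop(f,220,380,150,265,"pics/s2.png",4.8)
f=arm.grab_frame("top"); crop(f,260,420,130,250,"pics/t2.png",4.8)
E
```

```text
tcp [ 0.5328 -0.0983  0.1197] x [-0.008  0.003 -1.   ] jaw [ 0.904  0.427 -0.006] z [ 0.427 -0.904 -0.007] w 0.0004 F [-1.07 -0.42 -0.5 ] t 2.9
yaw total deg 0.0 q6 -0.84
```

View pics/s2.png

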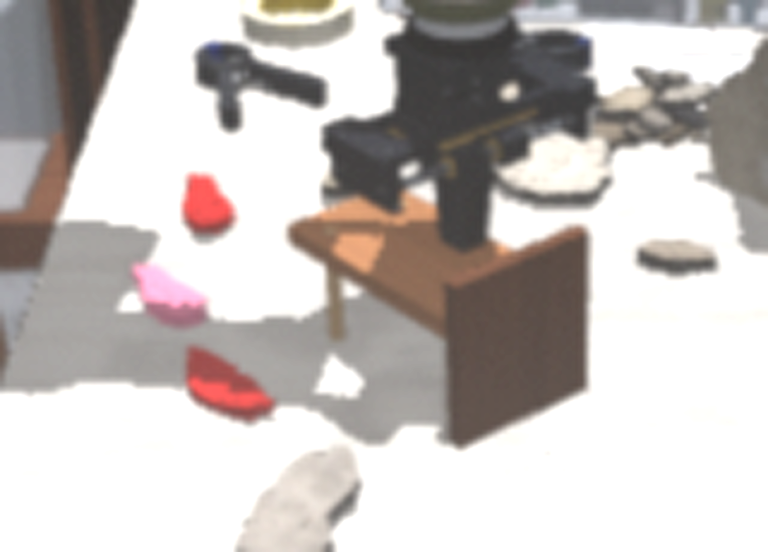

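View pics/t2.png

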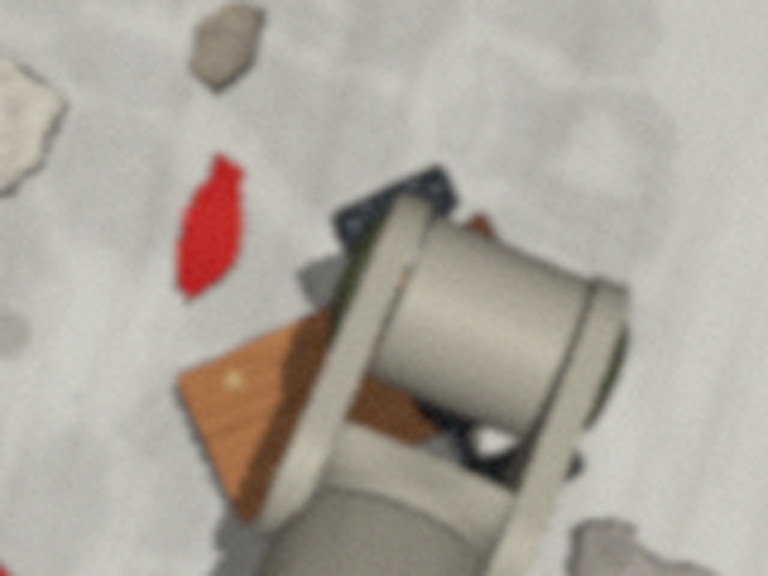

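Call:
carry_out([
  [0,0,1.5],
  [0,0,1],
  [0,0,0.7],
  [0.4,0,0.7],
  [0.4,0,0.7],
  [0.3,0,0.7],
], hand=[-1,-1,-1,-1,-1,-1], yaw=[0,0,0,0,0,0])

```text
time: 3.5
tcp_pos: [0.558, -0.1481, 0.1127]
eef_rot: [0.597, 0.379, 0.597, -0.379]
wrist_force: [-0.9, 3.5, 3.6]
width: 0.0007
```

```bash
python3 - <<'E'
from h import *
plan(None)
from station import arm
f=arm.grab_frame("side"); crop(f,220,380,150,265,"pics/s3.png",4.8)
E
```

```text
tcp [ 0.558  -0.1481  0.1127] x [-0.  0. -1.] jaw [0.904 0.426 0.   ] z [ 0.426 -0.904 -0.   ] w 0.0007 F [-0.92  3.54  3.56] t 3.5
yaw total deg 0.0 q6 -0.91
```

View pics/s3.png

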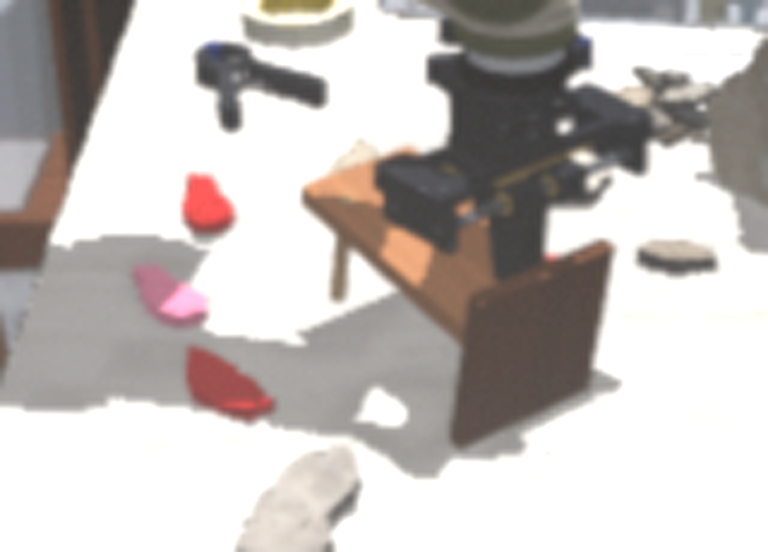

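Call:
carry_out([
  [0.2,0,0.8],
  [0.3,0,0.8],
  [0.4,0,0.8],
  [0.4,0,0.8],
  [0.5,0,0.8],
  [0.5,0,0.8],
], hand=[-1,-1,-1,-1,-1,-1], yaw=[0,0,0,0,0,0])

```text
time: 4.05
tcp_pos: [0.5787, -0.1923, 0.089]
eef_rot: [0.597, 0.379, 0.597, -0.379]
wrist_force: [0.1, -0.2, 0.9]
width: 0.0002
```

```bash
python3 - <<'E'
from h import *
plan(None)
from station import arm
f=arm.grab_frame("side"); crop(f,220,380,150,265,"pics/s4.png",4.8)
E
```

```text
tcp [ 0.5787 -0.1923  0.089 ] x [-0. -0. -1.] jaw [ 0.905  0.426 -0.   ] z [ 0.426 -0.905  0.   ] w 0.0002 F [ 0.12 -0.18  0.9 ] t 4.05
yaw total deg 0.0 q6 -0.95
```

View pics/s4.png

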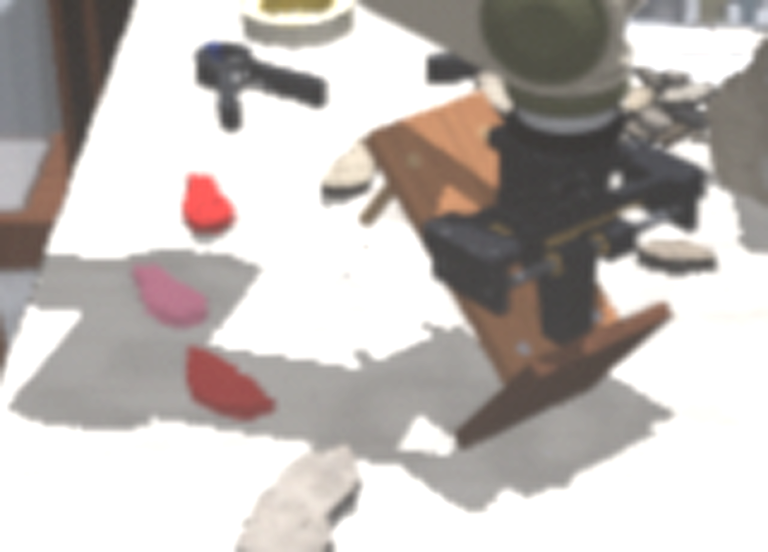

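Call:
carry_out([
  [0.5,0,0.9],
  [0.5,0,0.9],
  [0.5,0,0.9],
  [0.3,0,1.2],
  [0,0,1.5],
  [0,0,1.5],
  [0,0,1.5],
  [0,0,1.5],
], hand=[-1,-1,-1,-1,-1,-1,-1,-1], yaw=[0,0,0,0,0,0,0,0])

```text
time: 4.77
tcp_pos: [0.6208, -0.2821, 0.0712]
eef_rot: [0.597, 0.379, 0.597, -0.379]
wrist_force: [-0.3, 0.0, -0.1]
width: 0.0001
```

```bash
python3 - <<'E'
from h import *
plan(None)
from station import arm
f=arm.grab_frame("side"); crop(f,220,420,120,265,"pics/s5.png",4)
E
```

```text
tcp [ 0.6208 -0.2821  0.0712] x [-0.001  0.001 -1.   ] jaw [ 0.905  0.426 -0.   ] z [ 0.426 -0.905 -0.001] w 0.0001 F [-0.26  0.02 -0.08] t 4.77
yaw total deg 0.0 q6 -1.04
```

View pics/s5.png

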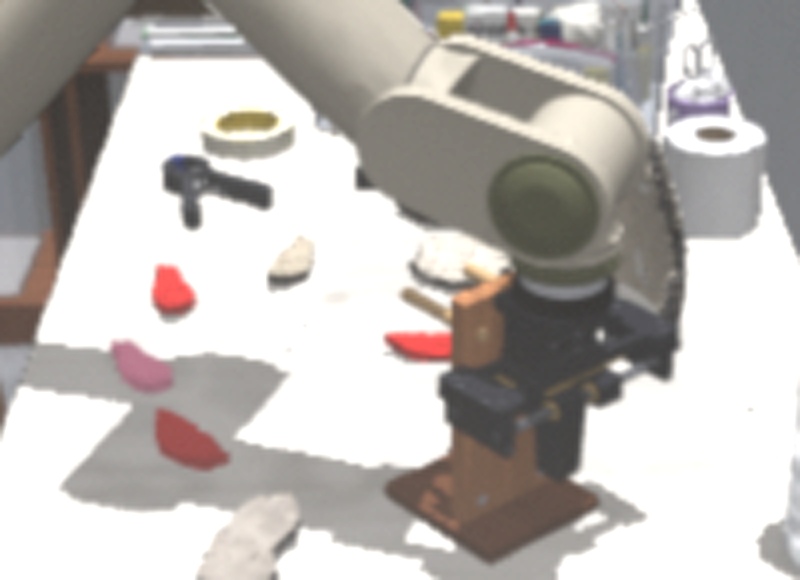

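Call:
carry_out([
  [0,0,3],
  [0,-3,0],
  [0,-4,0],
  [-1,-4,0],
  [-2,-4,0],
  [-3,-4,0],
  [-4,-3,0],
  [-4,0,0],
  [-3,0,0],
], hand=[-1,-1,-1,-1,-1,-1,-1,-1,-1], yaw=[0,0,0,0,0,0,0,0,0])

```text
time: 5.57
tcp_pos: [0.4461, -0.3965, 0.2317]
eef_rot: [0.597, 0.379, 0.596, -0.38]
wrist_force: [0.1, -1.4, -0.1]
width: 0.0004
```

```bash
python3 - <<'E'
from h import *
plan([.40,.05,.25])
plan([.519,.247,.15],[.885,-.466])
from station import arm
f=arm.grab_frame("top"); np.savez("top1.npz",**f); crop(f,205,405,130,280,"pics/t6.png",4)
g=arm.grab_frame("side"); np.savez("side1.npz",**g); crop(g,220,420,120,265,"pics/s6.png",4)
E
```

```text
tcp [ 0.4461 -0.3965  0.2317] x [ 0.001 -0.001 -1.   ] jaw [0.906 0.424 0.001] z [ 0.424 -0.906  0.002] w 0.0004 F [ 0.1  -1.36 -0.14] t 5.57
yaw total deg 0.0 q6 -1.36
shift cm before yaw (tool) [ -1.89  14.77 -42.38]  after yaw [ -1.89  14.77 -42.38]
tcp [ 0.4461 -0.3965  0.2317] x [ 0.001 -0.001 -1.   ] jaw [0.906 0.424 0.001] z [ 0.424 -0.906  0.002] w 0.0004 F [ 0.1  -1.36 -0.14] t 5.57
yaw total deg 52.87 q6 -1.36
shift cm before yaw (tool) [  8.1   33.9  -55.19]  after yaw [  8.1  -23.54 -60.34]
```

View pics/t6.png

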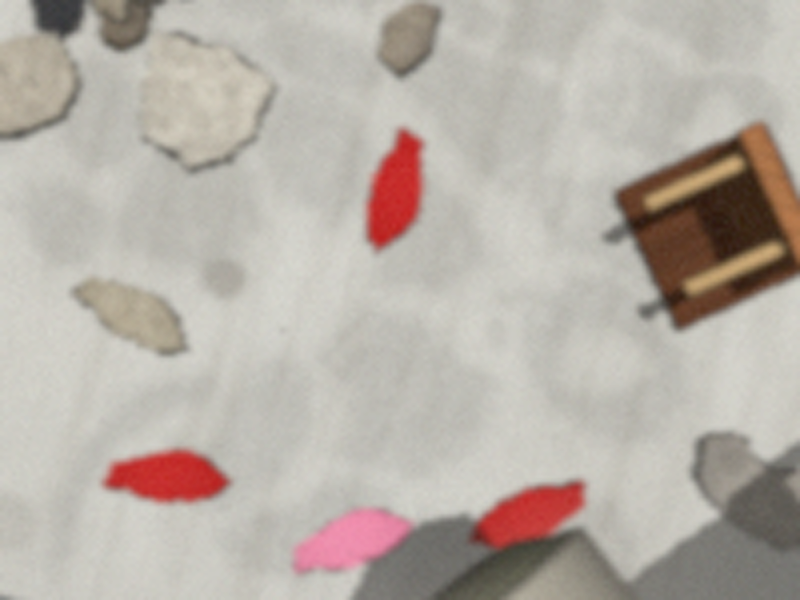

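View pics/s6.png

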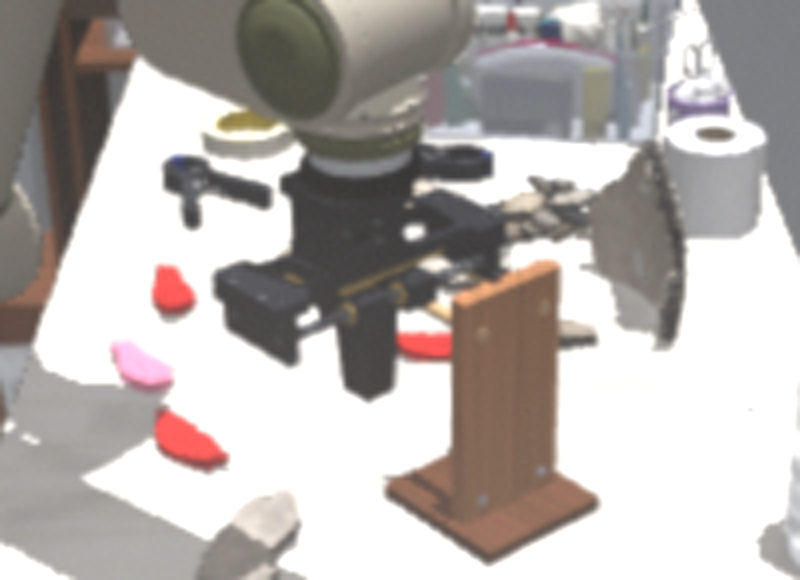

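```bash
python3 - <<'E'
from h import *
f=dict(np.load("top1.npz")); im=f["img"]
hsv=cv2.cvtColor(im,cv2.COLOR_RGB2HSV); lab=cv2.cvtColor(im,cv2.COLOR_RGB2LAB).astype(int)
x0,x1,y0,y1=215,260,192,225
L=lab[y0:y1,x0:x1]; bg=np.median(L[...,2]); print(bg,L[...,2].max())
m=((L[...,2]-bg>5)).astype(np.uint8)
n,lb,stt,c=cv2.connectedComponentsWithStats(m); k=1+np.argmax(stt[1:,4]); m=lb==k
v,u=np.nonzero(m); P=np.array([w(f,a+x0,b+y0,.012) for a,b in zip(u,v)])[:,:2]
r=cv2.minAreaRect((P*1000).astype(np.float32)); print(m.sum(),P.mean(0),r,cv2.boxPoints(r).round().tolist())
c=P-P.mean(0); U,s,V=np.linalg.svd(c); print(V[0],np.ptp(c@V.T,axis=0)); q=c@V.T
mid=P.mean(0)+ ((q.max(0)+q.min(0))/2)@V; print("mid",mid)
for a in np.arange(-.05,.051,.01):
    k=abs(q[:,0]-(q[:,0].max()+q[:,0].min())/2-a)<.005; print(round(a,2),q[k,1].min().round(4) if k.any() else 0,q[k,1].max().round(4) if k.any() else 0)
# stand
C=cloud(f); z=f["range_z"]; mm=np.zeros((400,640),bool); mm[150:230,350:420]=1
b=mm&(z>0)&(C[...,2]>.2)&(C[...,2]<.23); r=cv2.minAreaRect((C[b][:,:2]*1000).astype(np.float32)); print("board top",b.sum(),C[b].mean(0),r)
for pu,pv in [((647,205),(742,162)),((687,287),(782,247))]:
    A=[w(f,205+a/4,130+b/4,.184) for a,b in (pu,pv)]; print("peg",np.round(A,4).tolist())
crop(f,330,420,150,225,"pics/t7.png",8)
E
```

```text
131.0 138
189 [0.51938195 0.24571637] ((520.4768676757812, 246.93113708496094), (78.57511901855469, 29.90347671508789), 66.413818359375) [[491.0, 217.0], [518.0, 205.0], [550.0, 277.0], [522.0, 289.0]]
[-0.50740215 -0.86170938] [0.07936272 0.03101333]
mid [0.52066098 0.24654744]
-0.05 0 0
-0.04 -0.0053 0.0015
-0.03 -0.0074 0.0078
-0.02 -0.0106 0.0115
-0.01 -0.0138 0.0136
0.0 -0.0148 0.0157
0.01 -0.0127 0.0162
0.02 -0.0122 0.0141
0.03 -0.0112 0.0093
0.04 -0.0065 0.0019
0.05 0 0
board top 264 [ 0.59678173 -0.21840952  0.20985449] ((596.8610229492188, -218.90472412109375), (98.95368194580078, 18.5531005859375), 24.342254638671875)
peg [[0.59, -0.1344, 0.184], [0.6197, -0.1989, 0.184]]
peg [[0.5345, -0.1616, 0.184], [0.562, -0.226, 0.184]]
```

View pics/t7.png

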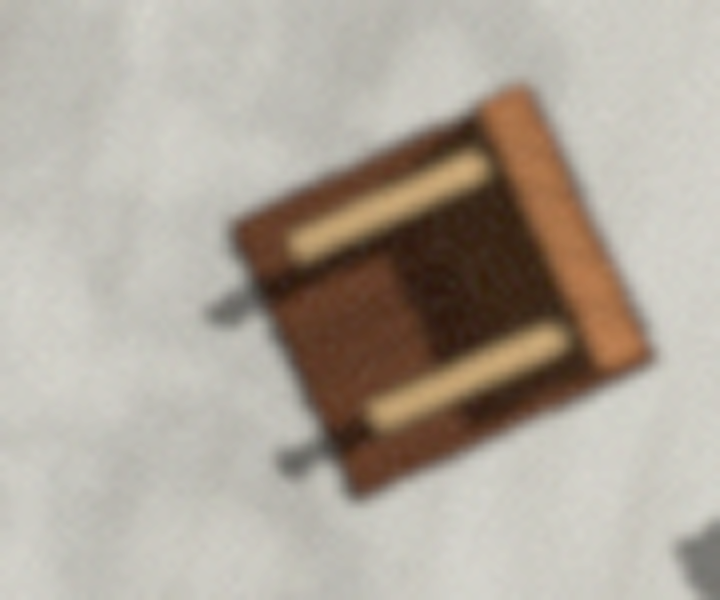

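Call:
carry_out([
  [-0.2,1.3,-3.8],
  [-0.2,1.3,-3.8],
  [-0.2,1.3,-3.8],
  [-0.2,1.3,-3.8],
  [-0.2,1.3,-3.8],
  [-0.2,1.3,-3.8],
  [-0.2,1.3,-3.8],
  [-0.2,1.3,-3.8],
  [-0.2,1.3,-3.8],
  [-0.2,1.3,-3.8],
  [0,1.3,-3.8],
  [0,0,0],
], hand=[-1,-1,-1,-1,-1,-1,-1,-1,-1,-1,-1,-1], yaw=[0,0,0,0,0,0,0,0,0,0,0,0])

```text
time: 6.67
tcp_pos: [0.3966, 0.0491, 0.2482]
eef_rot: [0.598, 0.377, 0.599, -0.376]
wrist_force: [0.4, -0.8, -0.1]
width: 0.0003
```

Call:
carry_out([
  [0,0,0],
  [0,0,0],
  [0,0,0],
  [0,0,0],
  [0,0,0],
  [0,0,0],
  [0,0,0],
  [0,0,0],
  [0,0,0],
], hand=[0.8,0.8,0.8,0.8,0.8,0.8,0.8,0.8,0.8], yaw=[7,7,7,7,7,7,7,4.2,0])

```text
time: 7.42
tcp_pos: [0.3982, 0.0434, 0.248]
eef_rot: [-0.363, -0.606, -0.364, 0.607]
wrist_force: [0.8, 1.2, 0.1]
width: 0.0582
```

```bash
python3 - <<'E'
from h import *
plan([.52,.2465,.1],[.877,-.48])
E
```

```text
tcp [0.3982 0.0434 0.248 ] x [-0.002  0.    -1.   ] jaw [ 0.882 -0.471 -0.002] z [-0.471 -0.882  0.   ] w 0.0582 F [0.76 1.25 0.12] t 7.42
yaw total deg 0.58 q6 0.3
shift cm before yaw (tool) [ 14.79   1.19 -23.66]  after yaw [ 14.79   0.95 -23.67]
```

Call:
carry_out([
  [2.5,0.2,-4],
  [2.5,0.2,-4],
  [2.5,0.2,-4],
  [2.5,0.2,-4],
  [2.5,0.2,-4],
  [2.3,0.2,-3.7],
  [0,0,0],
  [0,0,0],
], hand=[0.8,0.8,0.8,0.8,0.8,0.8,0.8,0.8], yaw=[0.6,0,0,0,0,0,0,0])

```text
time: 8.08
tcp_pos: [0.5084, 0.2254, 0.1142]
eef_rot: [-0.362, -0.606, -0.363, 0.608]
wrist_force: [-0.2, -0.2, 0.3]
width: 0.0794
```

```bash
python3 - <<'E'
from h import *
plan([.52,.2465,.004],[.877,-.48])
from station import arm
g=arm.grab_frame("side"); crop(g,250,350,130,210,"pics/s8.png",7)
E
```

```text
tcp [0.5084 0.2254 0.1142] x [-0.004 -0.001 -1.   ] jaw [ 0.88  -0.474 -0.003] z [-0.474 -0.88   0.003] w 0.0794 F [-0.16 -0.21  0.33] t 8.08
yaw total deg 0.38 q6 0.7
shift cm before yaw (tool) [11.01  0.06 -2.44]  after yaw [11.01  0.04 -2.44]
```

View pics/s8.png

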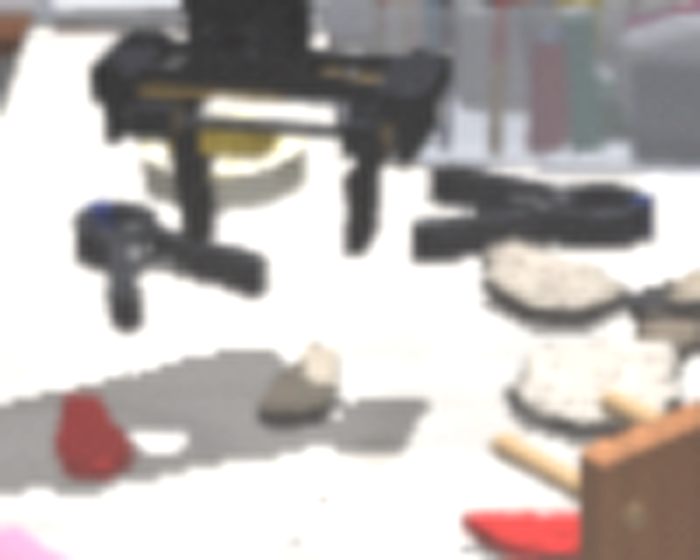

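Call:
carry_out([
  [1.5,0,-1.3],
  [2,0,-1.1],
  [2,0,0],
  [2,0,0],
  [1.5,0,0],
  [0,0,0],
], hand=[0.8,0.8,0.8,0.8,0.8,0.8], yaw=[0.3,0,0,0,0,0])

```text
time: 8.63
tcp_pos: [0.5192, 0.2441, 0.0251]
eef_rot: [-0.359, -0.608, -0.36, 0.61]
wrist_force: [-0.7, -0.1, 0.2]
width: 0.0793
```

```bash
python3 - <<'E'
from h import *
plan([.52,.2465,.004],[.877,-.48])
from station import arm
g=arm.grab_frame("side"); crop(g,250,350,130,210,"pics/s9.png",7)
g=arm.grab_frame("top"); crop(g,190,290,160,240,"pics/t9.png",7)
E
```

```text
tcp [0.5192 0.2441 0.0251] x [-0.003 -0.001 -1.   ] jaw [ 0.876 -0.483 -0.003] z [-0.483 -0.876  0.002] w 0.0793 F [-0.73 -0.09  0.17] t 8.63
yaw total deg -0.18 q6 0.74
shift cm before yaw (tool) [ 2.11 -0.04 -0.25]  after yaw [ 2.11 -0.04 -0.25]
```

View pics/s9.png

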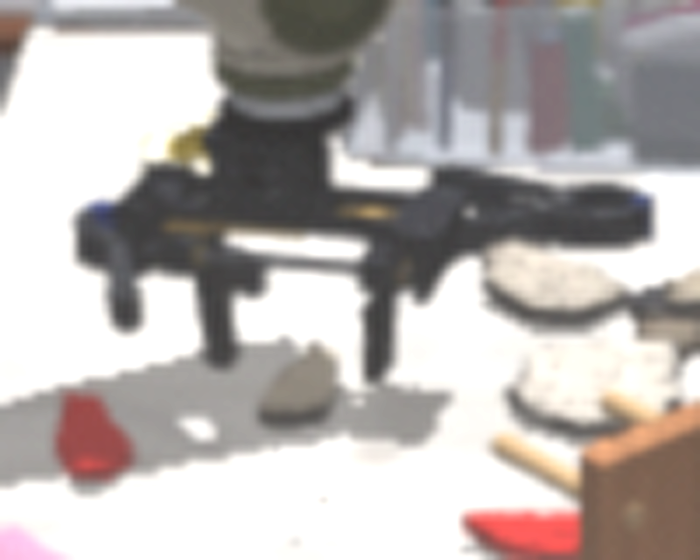

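View pics/t9.png

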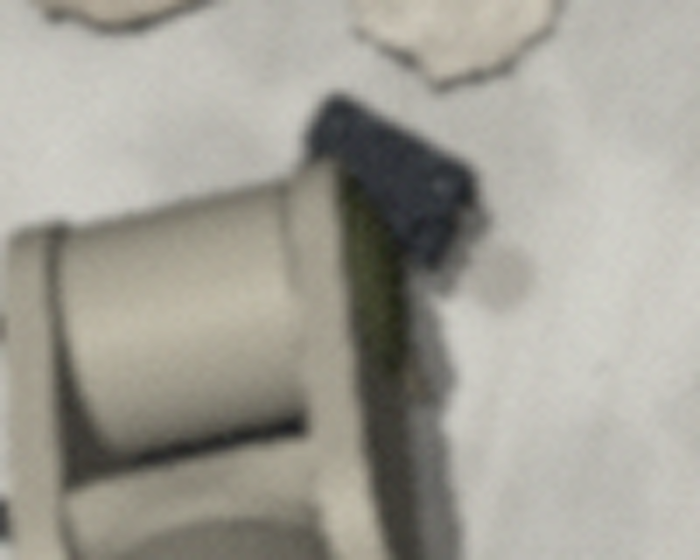

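Fingers straddle the sherd (side view about (300,385)). Lower and grip.

Call:
carry_out([
  [1,0,-0.2],
  [0.9,0,0],
  [0.2,0,0],
  [0,0,0],
  [0,0,0],
  [0,0,0],
  [0,0,0],
  [0,0,0],
  [0,0,0],
  [0,0,0],
  [0,0,0],
  [0,0,0],
], hand=[0.8,0.8,0.8,-1,-1,-1,-1,-1,-1,-1,-1,-1], yaw=[0,0,0,0,0,0,0,0,0,0,0,0], force=20)

```text
time: 9.73
tcp_pos: [0.5215, 0.2474, 0.0056]
eef_rot: [0.36, 0.609, 0.36, -0.609]
wrist_force: [0.3, -0.2, 2.2]
width: 0.0408
```

Call:
carry_out([
  [0,0,0],
  [-0.5,0,0],
  [-1,0,0],
  [-1.5,0,0],
  [-2,0,0],
  [-2,0,0],
], hand=[-1,-1,-1,-1,-1,-1], yaw=[0,0,0,0,0,0])

```text
time: 10.23
tcp_pos: [0.5213, 0.2473, 0.0768]
eef_rot: [-0.36, -0.609, -0.36, 0.609]
wrist_force: [-0.1, 0.4, 0.2]
width: 0.0405
```

```bash
python3 - <<'E'
from h import *
plan(None)
from station import arm
g=arm.grab_frame("side"); crop(g,250,350,130,210,"pics/s10.png",7)
E
```

```text
tcp [0.5213 0.2473 0.0768] x [-0. -0. -1.] jaw [ 0.876 -0.483 -0.   ] z [-0.483 -0.876  0.   ] w 0.0405 F [-0.15  0.4   0.17] t 10.23
yaw total deg 0.0 q6 0.74
```

View pics/s10.png

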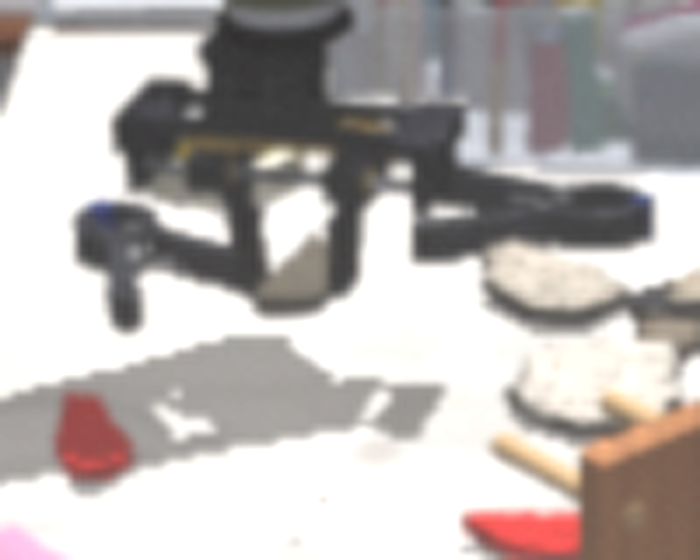

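```bash
python3 - <<'E'
from h import *
plan([.45,0,.245],[.412,-.911])
E
```

```text
tcp [0.523  0.2478 0.0807] x [ 0.006  0.002 -1.   ] jaw [ 0.876 -0.483  0.005] z [-0.483 -0.876 -0.004] w 0.0406 F [1.12 1.57 2.66] t 10.28
yaw total deg 36.81 q6 0.74
shift cm before yaw (tool) [-16.51   5.64  25.16]  after yaw [-16.51  19.59  16.76]
```

Call:
carry_out([
  [-2.7,0,0],
  [-2.7,0,0],
  [-2.7,0,0],
  [-2.7,0,0],
  [-2.7,0,0],
  [-2.7,0,0],
  [0,0,0],
], hand=[-1,-1,-1,-1,-1,-1,-1], yaw=[5.2,5.3,5.3,5.3,5.3,5.3,5.2])

```text
time: 10.87
tcp_pos: [0.5228, 0.2478, 0.2433]
eef_rot: [0.147, 0.695, 0.147, -0.688]
wrist_force: [-0.2, -0.9, 0.2]
width: 0.0405
```

Call:
carry_out([
  [0,1.5,1.2],
  [0,2.4,2.1],
  [0,2.6,2.2],
  [0,2.6,2.2],
  [0,2.6,2.2],
  [0,2.6,2.2],
  [0,2.6,2.2],
  [0,1.5,1.2],
  [0,0,0],
], hand=[-1,-1,-1,-1,-1,-1,-1,-1,-1], yaw=[0,0,0,0,0,0,0,0,0])

```text
time: 11.62
tcp_pos: [0.4548, 0.0132, 0.2379]
eef_rot: [0.148, 0.692, 0.147, -0.692]
wrist_force: [-0.7, 1.2, -0.0]
width: 0.04
```

```bash
python3 - <<'E'
from h import *
from station import arm
f=arm.grab_frame("top"); np.savez("top2.npz",**f); crop(f,280,440,130,250,"pics/t11.png",4.8)
g=arm.grab_frame("side"); np.savez("side2.npz",**g); crop(g,240,420,110,240,"pics/s11.png",4.3)
plan([.5717,-.1662,.245],[.412,-.911])
E
```

```text
tcp [0.4555 0.0157 0.2378] x [ 0.001  0.    -1.   ] jaw [ 0.409 -0.913  0.   ] z [-0.913 -0.409 -0.001] w 0.0407 F [ 0.62  0.29 -1.11] t 11.72
yaw total deg -0.19 q6 0.92
shift cm before yaw (tool) [-0.72 21.35 -3.16]  after yaw [-0.72 21.36 -3.09]
```

View pics/s11.png

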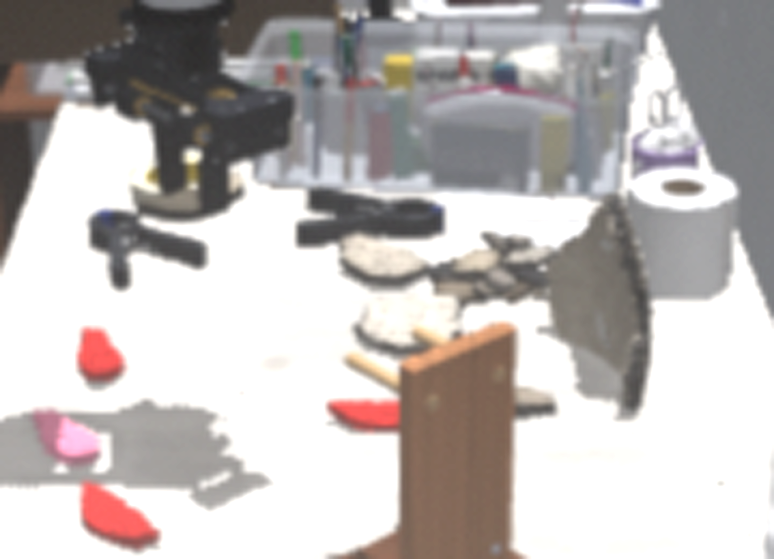

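Call:
carry_out([
  [-0.3,1.3,-0.3],
  [-0.3,2.4,-0.3],
  [-0.1,2.6,-0.4],
  [0,2.6,-0.4],
  [0,2.6,-0.4],
  [0,2.6,-0.4],
  [0,2.6,-0.4],
  [0,2.6,-0.3],
  [0,1.5,-0.2],
  [0,0.5,0],
  [0,0,0],
], hand=[-1,-1,-1,-1,-1,-1,-1,-1,-1,-1,-1], yaw=[-0.2,0,0,0,0,0,0,0,0,0,0])

```text
time: 12.63
tcp_pos: [0.5726, -0.1656, 0.2438]
eef_rot: [-0.15, -0.691, -0.15, 0.691]
wrist_force: [-0.3, 1.0, -0.2]
width: 0.0406
```

```bash
python3 - <<'E'
from h import *
from station import arm
f=arm.grab_frame("top"); np.savez("top3.npz",**f); crop(f,300,440,130,235,"pics/t12.png",5)
g=arm.grab_frame("side"); np.savez("side3.npz",**g); crop(g,260,400,130,240,"pics/s12.png",5.4)
plan([.5717,-.1662,.195],[.412,-.911])
E
```

```text
tcp [ 0.5719 -0.1642  0.2444] x [-0.  0. -1.] jaw [ 0.415 -0.91  -0.001] z [-0.91  -0.415  0.   ] w 0.0405 F [-0.45  0.52 -0.19] t 12.73
yaw total deg 0.16 q6 0.66
shift cm before yaw (tool) [4.94 0.17 0.1 ]  after yaw [4.94 0.17 0.1 ]
```

View pics/s12.png

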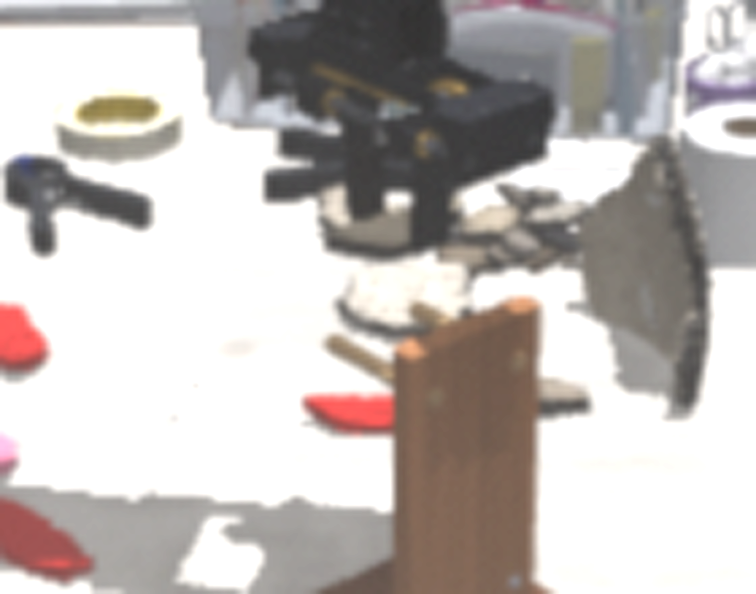

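View pics/t12.png

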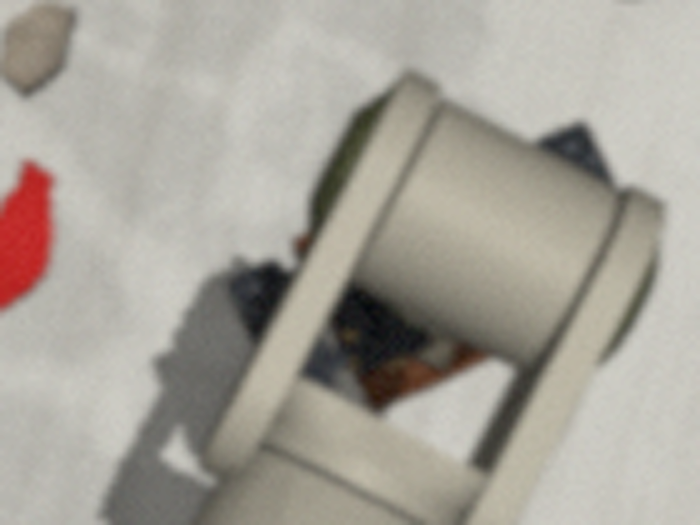

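Call:
carry_out([
  [0.7,0.1,0.1],
  [1,0,0],
  [1,0,0],
  [1,0,0],
  [0.8,0,0],
  [0.4,0,0],
  [0,0,0],
], hand=[-1,-1,-1,-1,-1,-1,-1], yaw=[0,0,0,0,0,0,0])

```text
time: 13.32
tcp_pos: [0.5711, -0.1663, 0.1941]
eef_rot: [-0.149, -0.69, -0.15, 0.692]
wrist_force: [-0.5, 0.4, -0.2]
width: 0.0404
```

```bash
python3 - <<'E'
from h import *
from station import arm
g=arm.grab_frame("side"); np.savez("side3.npz",**g); crop(g,260,400,130,240,"pics/s13.png",5.4)
plan([.5717,-.1662,.1895],[.412,-.911])
E
```

```text
tcp [ 0.5713 -0.1664  0.195 ] x [-0.001  0.    -1.   ] jaw [ 0.414 -0.91  -0.001] z [-0.91  -0.414  0.   ] w 0.0407 F [ 0.09  0.05 -0.04] t 13.37
yaw total deg 0.1 q6 0.66
shift cm before yaw (tool) [ 0.55 -0.01 -0.04]  after yaw [ 0.55 -0.01 -0.04]
```

View pics/s13.png

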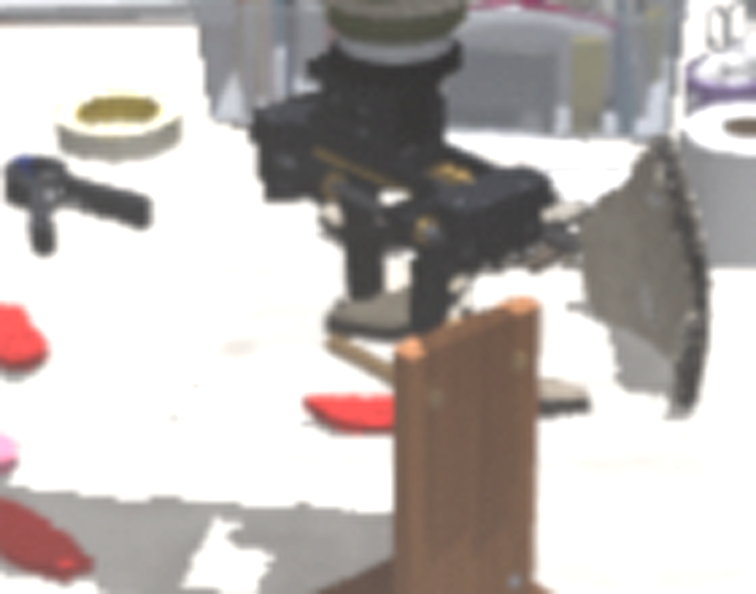

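Call:
carry_out([
  [0.2,0,0],
  [0.2,0,0],
  [0.1,0,0],
  [0,0,0],
], hand=[-1,-1,-1,-1], yaw=[0,0,0,0])

```text
time: 13.7
tcp_pos: [0.5714, -0.1665, 0.1904]
eef_rot: [-0.15, -0.691, -0.15, 0.691]
wrist_force: [0.3, 0.3, -0.7]
width: 0.0407
```

Call:
carry_out([
  [0.1,0,0],
  [0.1,0,0],
  [0,0,0],
], hand=[-1,-1,-1], yaw=[0,0,0])

```text
time: 13.95
tcp_pos: [0.5714, -0.1665, 0.1883]
eef_rot: [-0.15, -0.691, -0.15, 0.691]
wrist_force: [-0.3, 0.5, 0.5]
width: 0.0401
```

Call:
carry_out([
  [0.1,0,0],
  [0.1,0,0],
  [0,0,0],
], hand=[-1,-1,-1], yaw=[0,0,0])

```text
time: 14.2
tcp_pos: [0.5715, -0.1666, 0.1869]
eef_rot: [0.15, 0.691, 0.149, -0.691]
wrist_force: [-1.4, -0.2, 3.1]
width: 0.0413
```

```bash
python3 - <<'E'
from h import *
from station import arm
g=arm.grab_frame("side"); crop(g,300,370,165,220,"pics/s14.png",10)
plan([.5717,-.1662,.1855],[.412,-.911])
E
```

```text
tcp [ 0.5715 -0.1666  0.1869] x [ 0.001 -0.    -1.   ] jaw [ 0.414 -0.91   0.001] z [-0.91  -0.414 -0.   ] w 0.0403 F [-0.86  0.55  3.37] t 14.25
yaw total deg 0.1 q6 0.66
shift cm before yaw (tool) [ 0.14 -0.02 -0.03]  after yaw [ 0.14 -0.02 -0.03]
```

View pics/s14.png

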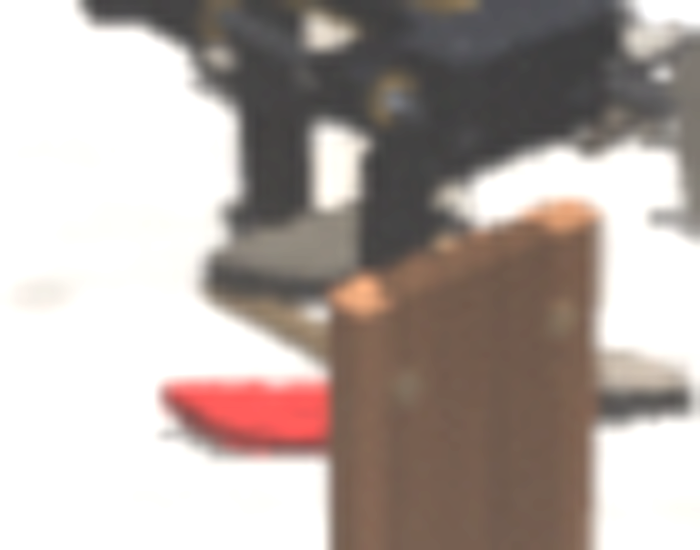

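Call:
carry_out([
  [0,0,0],
  [0,0,0],
  [0,0,0],
  [0,0,0],
  [0,0,0],
  [0,0,0],
  [0,0,0],
], hand=[0,0,0.1,0.15,0.2,0.2,0.2], yaw=[0,0,0,0,0,0,0])

```text
time: 14.83
tcp_pos: [0.5714, -0.1665, 0.1864]
eef_rot: [-0.15, -0.691, -0.15, 0.691]
wrist_force: [0.4, 0.4, -0.0]
width: 0.0532
```

```bash
python3 - <<'E'
from h import *
from station import arm
g=arm.grab_frame("side"); crop(g,300,370,165,220,"pics/s15.png",10)
plan([.5717,-.1662,.1855],[.412,-.911])
E
```

```text
tcp [ 0.5714 -0.1665  0.1864] x [-0.  0. -1.] jaw [ 0.414 -0.91  -0.   ] z [-0.91  -0.414  0.   ] w 0.0531 F [0.1  0.23 0.52] t 14.88
yaw total deg 0.1 q6 0.66
shift cm before yaw (tool) [ 0.09 -0.01 -0.04]  after yaw [ 0.09 -0.01 -0.04]
```

View pics/s15.png

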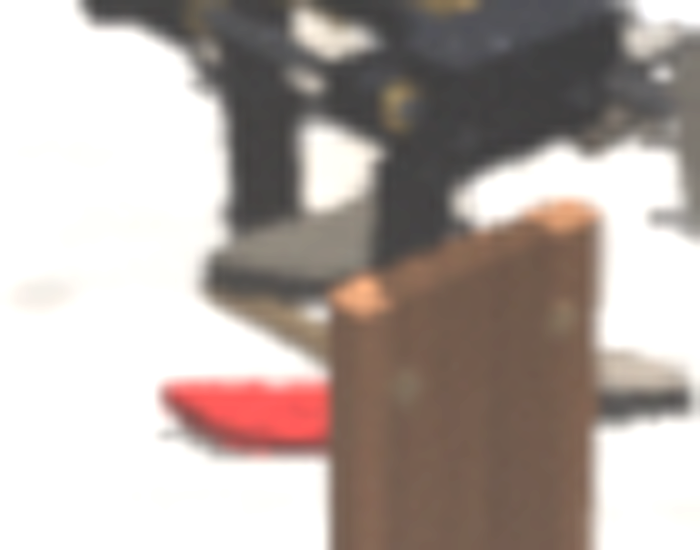

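Call:
carry_out([
  [-0.3,0,0],
  [-0.6,0,0],
  [-1,0,0],
  [-1.5,0,0],
  [-1.5,0,0],
  [-1.5,0,0],
  [0,-3,0],
  [0,-4,0],
  [0,-4,0],
  [0,-4,0],
  [0,-4,0],
  [0,0,0],
], hand=[0.2,0.2,0.2,0.2,0.2,0.2,0.2,0.2,0.2,0.2,0.2,0.2], yaw=[0,0,0,0,0,0,0,0,0,0,0,0])

```text
time: 15.88
tcp_pos: [0.4902, 0.0114, 0.2521]
eef_rot: [0.151, 0.691, 0.152, -0.69]
wrist_force: [0.9, -0.2, 1.1]
width: 0.053
```

```bash
python3 - <<'E'
from h import *
from station import arm
g=arm.grab_frame("side"); crop(g,270,370,140,220,"pics/s16.png",7)
f=arm.grab_frame("top"); np.savez("top4.npz",**f); crop(f,200,470,100,270,"pics/t16.png",2.9); crop(f,330,420,150,225,"pics/t17.png",8)
plan(None)
f0=dict(np.load("top0.npz"))
E
```

```text
tcp [0.4927 0.0074 0.2518] x [ 0.002 -0.001 -1.   ] jaw [ 0.416 -0.909  0.001] z [-0.909 -0.416 -0.002] w 0.0525 F [ 0.43  0.88 -0.01] t 15.98
yaw total deg 0.0 q6 0.92
```

View pics/s16.png

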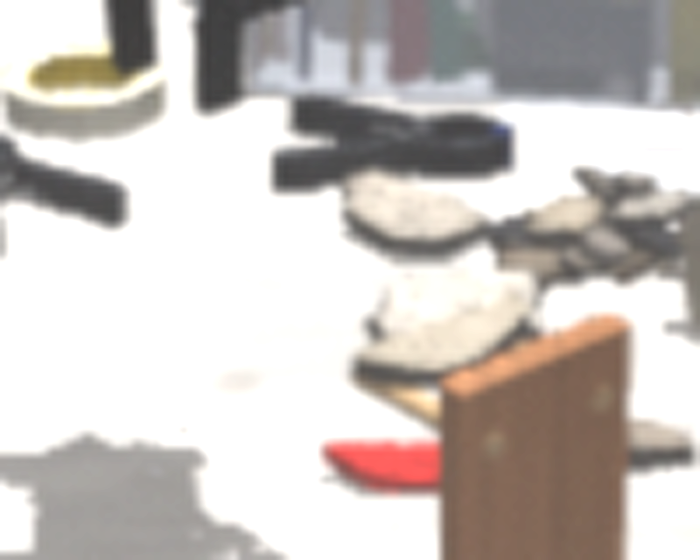

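View pics/t16.png

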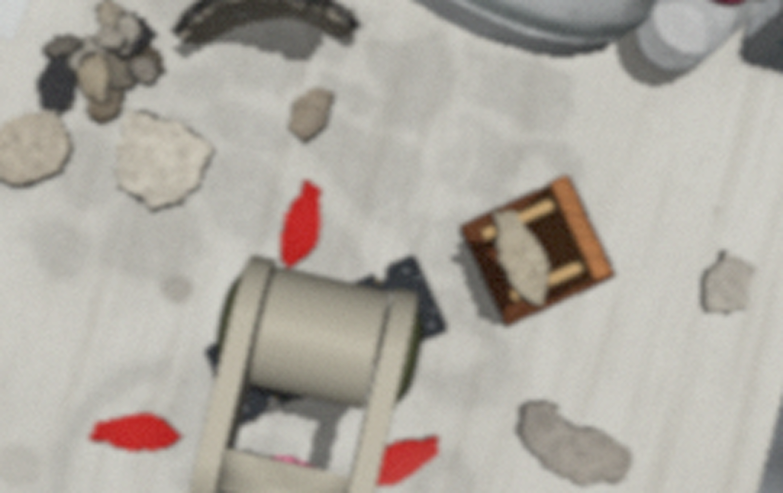

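View pics/t17.png

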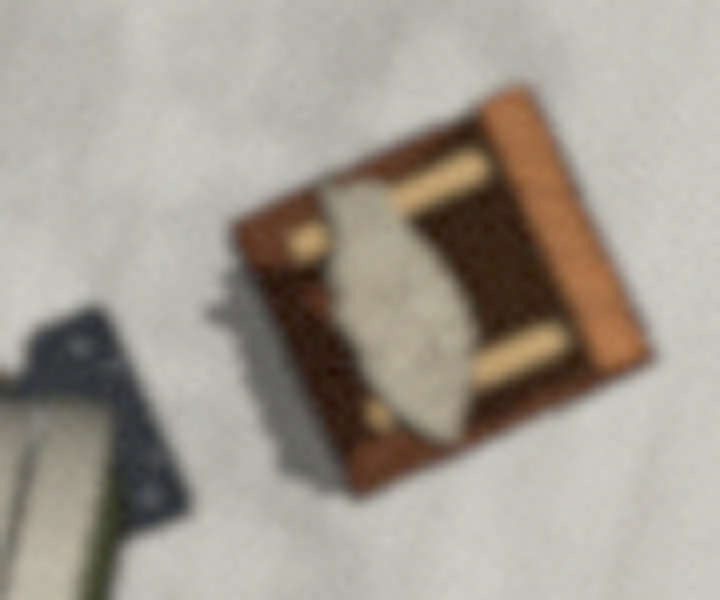

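```bash
python3 - <<'E'
from h import *
f=dict(np.load("top4.npz"))
o=np.array([.5897,-.2048]);h=np.array([-.412,.911]);y=np.array([.911,.412])
P=[w(f,330+a/8,150+b/8,.196)[:2] for a,b in [(350,185),(445,445),(402,310)]]
for p in P: print("stand x,y",-(p-o)@h,(p-o)@y)
d=P[1]-P[0];print("angle",np.degrees(np.arctan2(d@h,d@y)))
C=cloud(f);z=f["range_z"]
m=np.zeros((400,640),bool);m[150:230,350:420]=1
b=m&(z>0)&(C[...,2]>.2)&(C[...,2]<.23);print(C[b].mean(0))
print([C[v,u,2].round(3) for u,v in [(377,180),(380,188),(384,200)]])
from station import arm
arm.hand_in()
E
```

```text
stand x,y -0.039194833322993713 0.041134955935784076
stand x,y -0.046005694396263744 -0.05157990989026085
stand x,y -0.040532946327759174 -0.004364147531605661
angle 175.79858201909954
[ 0.59664698 -0.21591085  0.20954048]
[np.float64(0.195), np.float64(0.198), np.float64(0.192)]
the job is handed in; nothing more can be done
```

The stand is upright on its foot and the narrow sherd lies across both pegs, released. I handed the job in after about 16 s on the robot's clock; it reports no verdict.

- **Tipping:** I pushed the top of the foot with the shut fingers until the stand passed its balance point and settled onto its foot. The force was about 5 N, and I saw no sliding and no lifting off the desk.
- **Placing:** I gripped the sherd across its middle (about 41 mm wide), lowered it until it pressed on the pegs with about 3 N, and opened the fingers to 53 mm. Then I lifted clear and backed away.
- **Last checks (images only):**
  - The sherd's middle is at about x = -41 mm, y = -4 mm in the stand's frame.
  - Its length is about 4° off the board's width direction.
  - Its upper face is level to within a few millimetres at z of about 195 mm.
  - The board top is at 210 mm and hadn't moved noticeably.
  - In the top view, the other sherds look unmoved; I didn't measure them.
  - The gripper is well clear of the stand and the sherd.

I saw no failed or conflicting checks. The peg position and the board-top position agreed to about 3 mm.

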